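# Crank the basin's spraying stand up to its height clip

### The job

Two small yellow lifting stands hold freshly sprayed pieces. Take the red handle of the crank on the stand with the round white basin and wind it clockwise, a few full turns, keeping the crank on its square shaft, until the basin's platform is level with the orange clip on that stand's post; then let go. The enamel is wet, so do not touch the platform or basin, and leave the crank of the other stand (blue soap dish) as it is.

Things in the scene. Friction and masses are not known exactly. Their poses are not given: they have to be found in the camera images.
- crank_grip (a point): Centre, 175 mm above the table, of the upright red crank handle on the white basin's stand: a sleeve 22 mm wide, 50 mm tall, spinning freely on its pin (hold it at a fixed yaw and carry it around). Axes: z up, x along the crank arm, away from the shaft. It circles 60 mm from the shaft. Loose steel crank, about 0.3 kg: hub 42 mm square, top 156 mm above the table; underside of arm 133 mm.
- shaft_end (a point): Centre of the top of that stand's upright 18 mm square shaft, 160 mm above the table; the crank sits loosely on it (19.5 mm socket 28 mm deep, about 10 degrees of play) and comes off if lifted 30 mm. Clockwise from above raises the platform 25 mm a turn. Stiff (about 2 N at the handle); stays where left. Yellow gearbox below: 90 x 100 mm, top at 120 mm.
- basin_platform: The square aluminium platform (110 by 110 by 10 mm) with the wet round white basin (108 mm wide, 45 mm tall) fixed on it. Origin: centre of the platform's top face, 115 mm above the table at the start, 190 mm from the crank shaft's axis, on the far side of the stand from the robot. It moves straight up and down only.
- marker (a point): Centre of the small orange clip (22 by 24 by 8 mm with a short tongue) on the aluminium post 82 mm beside the platform's centre on the basin's stand, 50 to 75 mm above the platform at the start. Its height is where the platform's top face must come to. The clip stays put; the post is 250 mm tall.
- other_grip (a point): Centre of the same kind of red crank handle on the other stand (the one with the blue rectangular soap dish, 100 by 70 mm). Not to be turned.
Not all that is in view belongs to the job. Leave any purple look-alike of the part that bears crank_grip alone.

How it is judged:
By the outcome, as a careful person would: the job done as asked, in the order asked, and still so for the second after the job is handed in, with the robot touching nothing.
It also fails if it takes over 64 s, if anything falls off the work surface, if the arm or the gripper's body presses on something with over 40 N, if the wrist force passes 120 N, or if a joint passes its speed limit or range.

### The arm

A 6-joint arm with a two-finger parallel gripper is mounted at the origin on the work surface. World frame = base frame: x ahead of the robot, y to its left, z up, the work surface at z = 0. Lengths are in mm, angles in degrees, forces in N, time in s.
With the tool pointing down it reaches from about 400 to 825 mm from the base axis. Payload 7 kg.
Tool frame: the origin (TCP) lies midway between the tips of the shut fingers; the grasp point (between the pads) lies 19 mm behind it; y points along the fingers, z is the direction in which the jaws open and shut, and the axes are right-handed (so a half turn about y gives the same grasp; the last joint's range is limited). The gripper opens to 88 mm and grips with 3 to 60 N. Pads are 19 mm wide; open, the fingers measure 130 mm over their backs; the gripper's body (78 mm by 193 mm) begins 47 mm behind the grasp point.
Start: joints at [86.866, 20.546, 0.682, 0, -70.136, -16.507], TCP at [226.892, 635.7, 226.561] pointing down, gripper open.
Joint ranges: [-176.03, 176.03], [-82.01, 121.73], [-58.28, 71.71], [-173.87, 95.51], [-174.79, -0.11], [-173.66, 173.66]. Speed limits (degrees/s): [136.94, 136.94, 172.46, 180, 180, 180].

### API

Orientations are given as a 3x3 rotation matrix whose columns are the frame's x, y, z axes.
In Python, from station import bot gives the robot as it stands. The module is installed in compiled form; this text tells all that it offers.
- The arm moves only by the tool move_arm, never from a script. Its argument "targets" is a list of rows, each a list of 7 numbers: the shift along the tool's x, y, z in mm, then the turn, a rotation vector about the tool's x, y, z in rad, then the opening in per cent of the stroke, from 0 (shut) to 100 (fully open). A call has 1 to 5 rows; each row is the pose to reach, as a shift and turn from the pose commanded when the call began, along the tool's axes at that moment; what a row does not reach only later rows make up. A row lasts 1/8 s, in which the tool goes at most 62.5 mm and 10.7 degrees, less where a joint would pass 70% of its speed; a pose out of reach is approached as far as the arm can. A call with a gripper value outside its range is refused whole. The fingers move at their own pace and stop on an object; "newtons" is the grip in N (left out, the last holds). Time passes only in rows, so rows that repeat a pose let the fingers close. It gives the time, the measured TCP pose, the force and the opening at its end, in the units of the state.
- bot.get_state(): the state, without advancing time (a new reading comes with each control period).
- bot.capture(name): name is "scene" or "side" or "wrist"; returns the picture (420x560x3 uint8, blue, green, red); there is no depth.
- bot.camera_model(name): a dict with "fx", "fy", "cx", "cy" (pixels), "k1" (the pictures are not rectified: a ray, as slopes to the right and down, at radius r is drawn at 1 + k1 r^2 times it, then the intrinsics apply), "xyz" and "rotation" of the camera in the world. Camera axes: x right, y down, z forward; pixel columns grow to the right and rows downward; lengths in mm; the calibration is good to about 2 mm. A picture is of the moment at which its call begins: read the wrist's pose just before it. camera_model takes no time and is no camera call; for the wrist camera it gives the pose at the moment of the call.
- bot.close_job(): hands the job in, once; it reports no verdict.
The state is a dict: "time": time; "joint_positions": joint angles; "joint_velocities": joint speeds; "tau": joint torques, N m; "eef_pos": TCP position; "tool_rot": TCP orientation; "force": force on the tool from outside, world axes, zero at the start; "torque": the same for the moment, N m; "opening": opening from 0.0 (shut) to 1.0 (fully open).
Only numpy, scipy, OpenCV 4.12 (cv2) and the standard library are available. Lean on these libraries where they do the work, as an engineer would, in place of code of your own. Each camera call takes 0.05 s, during which the arm holds its last target.

## Working session

There is one attempt and no reset: what is moved stays moved. The work goes in short steps, Python scripts to look and compute and a tool call to move; the robot and the scene stay as the last step left them, time stands still between calls to the robot, and variables do not carry over. Pictures are saved under pics/ and viewed, and the job is handed in when it is done.

Besides the shell and the picture viewer there is one more tool, called after "Emit:" in YAML: its name, and indented under it one key for each argument. move_arm: Moves the arm, as the interface text tells. Its arguments: {"type":"object","properties":{"targets":{"type":"array","items":{"type":"array","items":{"type":"number"}}},"newtons":{"type":"number"}},"required":["targets"]}

```bash
mkdir -p pics; python3 - <<'E'
from station import bot
import cv2,numpy as np
s=bot.get_state()
for k in s: print(k,np.round(s[k],3).tolist())
for n in ("scene","side","wrist"):
    print(n,bot.camera_model(n))
    cv2.imwrite(f"pics/{n}0.png",bot.capture(n))
E
```

```text
time 0.0
joint_positions [86.865, 20.589, 0.634, -0.02, -70.137, -16.505]
joint_velocities [-0.037, 0.053, 0.097, -0.01, 0.027, 0.03]
tau [0.003, -58.271, 29.306, 6.997, 0.007, -0.0]
eef_pos [226.754, 635.249, 225.656]
tool_rot [[-0.942, -0.0, -0.336], [0.336, -0.002, -0.942], [-0.0, -1.0, 0.002]]
force [-0.13, -0.223, -0.669]
torque [0.018, -0.0, -0.006]
opening 0.997
scene {'fx': 535.444769783917, 'fy': 535.444769783917, 'cx': 281.87680429739527, 'cy': 204.54082375285878, 'k1': -0.1770041929388034, 'xyz': array([1159.38375073,  510.9219599 ,  856.57222551]), 'rotation': array([[-0.59476869,  0.55358049, -0.58292268],
       [ 0.80384831,  0.40157434, -0.43882336],
       [-0.00883726, -0.72957981, -0.68383858]])}
side {'fx': 413.6204409913547, 'fy': 413.6204409913547, 'cx': 272.8558306916429, 'cy': 205.38389569469578, 'k1': -0.029781098953356004, 'xyz': array([ 173.39127396, -470.72355565,  582.64319747]), 'rotation': array([[ 0.78834133, -0.35412477,  0.50310396],
       [-0.61519977, -0.46286326,  0.63819029],
       [ 0.00686935, -0.81262122, -0.58275172]])}
wrist {'fx': 325.34488466340446, 'fy': 325.34488466340446, 'cx': 281.0063590903758, 'cy': 215.5343213056878, 'k1': -0.060289837638510244, 'xyz': array([303.69561824, 606.92330325, 383.35380671]), 'rotation': array([[-0.33672684, -0.89800266, -0.2832071 ],
       [-0.94160055,  0.32172648,  0.09940056],
       [ 0.00185325,  0.3001388 , -0.95389374]])}
```

View pics/scene0.png

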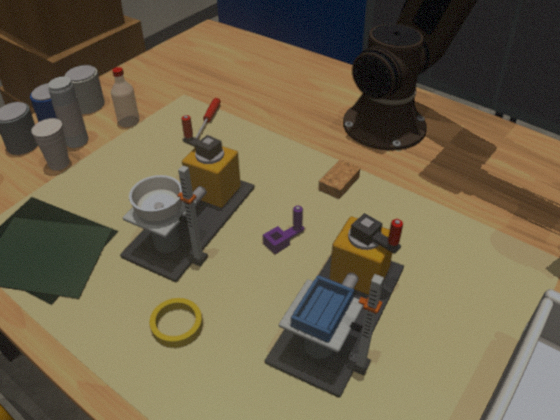

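View pics/side0.png

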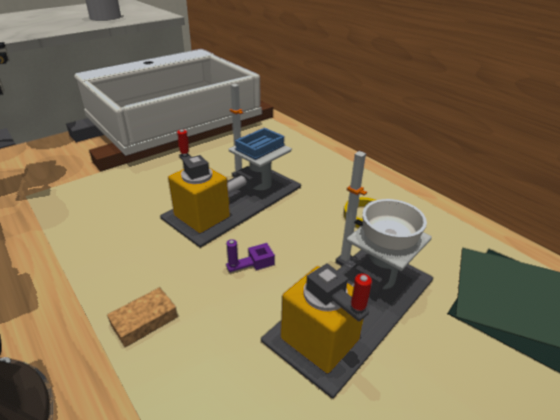

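View pics/wrist0.png

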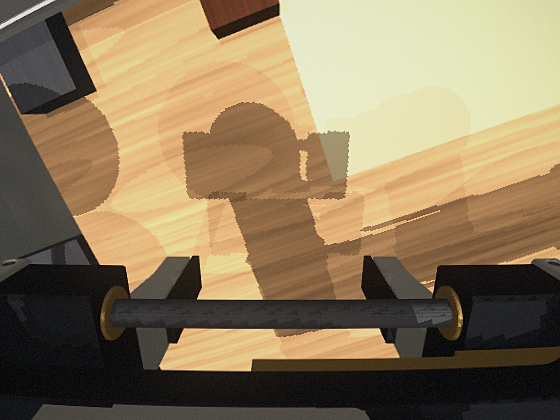

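```bash
python3 - <<'E'
import cv2
a=cv2.imread("pics/scene0.png")[80:280,100:300]; cv2.imwrite("pics/s0c.png",cv2.resize(a,None,fx=3,fy=3,interpolation=cv2.INTER_CUBIC))
a=cv2.imread("pics/side0.png")[140:390,250:450]; cv2.imwrite("pics/d0c.png",cv2.resize(a,None,fx=2.4,fy=2.4,interpolation=cv2.INTER_CUBIC))
E
```

```text
(no output)
```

View pics/s0c.png

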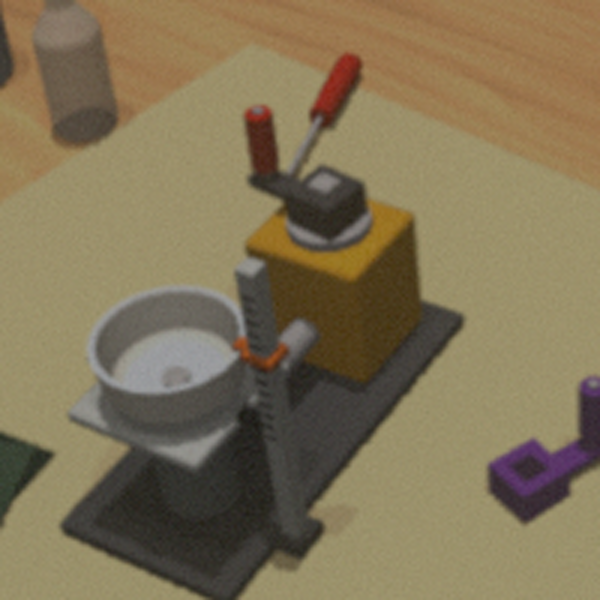

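View pics/d0c.png

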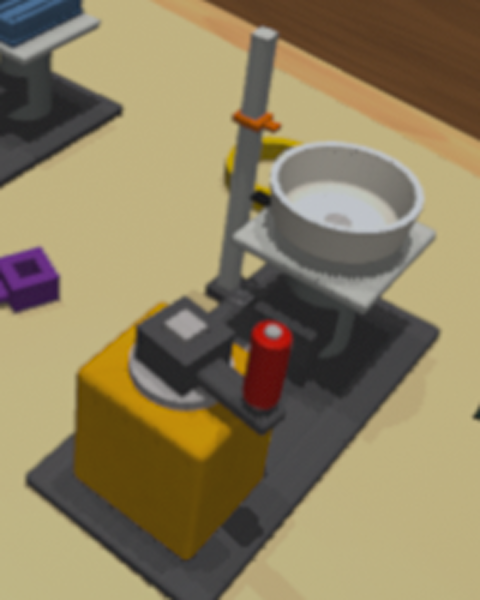

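```bash
cat > h.py <<'E'
import numpy as np,cv2
def ray(c,uv):
    x=(uv[0]-c['cx'])/c['fx'];y=(uv[1]-c['cy'])/c['fy']
    a,b=x,y
    for _ in range(30):
        f=1+c['k1']*(a*a+b*b);a,b=x/f,y/f
    d=c['rotation']@np.array([a,b,1.]);return np.array(c['xyz']),d/np.linalg.norm(d)
def tri(L):
    A=np.zeros((3,3));b=np.zeros(3)
    for c,uv in L:
        o,d=ray(c,uv);P=np.eye(3)-np.outer(d,d);A+=P;b+=P@o
    X=np.linalg.solve(A,b)
    return X,[round(float(np.linalg.norm((np.eye(3)-np.outer(ray(c,uv)[1],ray(c,uv)[1]))@(X-ray(c,uv)[0]))),1) for c,uv in L]
def onz(c,uv,z):
    o,d=ray(c,uv);return o+d*(z-o[2])/d[2]
def proj(c,X):
    p=np.array(c['rotation']).T@(np.asarray(X,float)-c['xyz']);a,b=p[0]/p[2],p[1]/p[2];f=1+c['k1']*(a*a+b*b)
    return np.array([a*f*c['fx']+c['cx'],b*f*c['fy']+c['cy']])
E
python3 - <<'E'
from station import bot
from h import *
S=bot.camera_model("scene");D=bot.camera_model("side")
s=lambda x,y:(x/3+100,y/3+80)
d=lambda x,y:(x/2.4+250,y/2.4+140)
np.set_printoptions(precision=1,suppress=True)
for n,a,b,z in [("shaft",s(325,182),d(185,323),160),("griptop",s(259,110),d(270,330),202),("posttop",s(252,268),d(264,35),250),("clip",s(262,354),d(253,121),178),
 ("tongue",s(240,343),d(276,126),178)]:
    print(n,*tri([(S,a),(D,b)]),onz(S,a,z),onz(D,b,z))
for p in [(190,468),(72,412)]: print("plat S",onz(S,s(*p),105))
for p in [(365,302),(434,236),(237,238)]: print("plat D",onz(D,d(*p),112))
print("basin rim ctr",onz(S,s(170,338),160),onz(D,d(347,188),160))
print("screwdr", onz(S,s(350,65),12),onz(S,s(320,118),12),onz(S,s(295,170),12), [proj(D,onz(S,s(*q),12)) for q in((350,65),(295,170))])
print("base S",[onz(S,s(*q),6) for q in((62,527),(230,598),(463,320))])
print("base D",[onz(D,d(*q),6) for q in((28,480),(190,605),(438,330))])
E
```

```text
shaft [ 495.5 -188.6  160.3] [0.3, 0.3] [ 495.5 -189.2  160. ] [ 495.5 -188.2  160. ]
griptop [ 496.7 -247.8  201.4] [0.6, 0.6] [ 497.5 -247.7  202. ] [ 495.7 -247.8  202. ]
posttop [669.5 -77.8 247.9] [0.2, 0.2] [671.3 -76.  250. ] [666.2 -80.  250. ]
clip [669.8 -80.2 176.7] [1.3, 1.3] [671.5 -80.2 178. ] [667.1 -80.7 178. ]
tongue [673.5 -97.3 179.8] [0.1, 0.1] [672.3 -98.9 178. ] [675.7 -95.6 178. ]
plat S [ 727.  -105.4  105. ]
plat S [ 738.6 -209.5  105. ]
plat D [ 643.1 -216.9  112. ]
plat D [ 740.4 -204.4  112. ]
plat D [ 623.  -116.7  112. ]
basin rim ctr [ 683.2 -156.6  160. ] [ 678.6 -162.5  160. ]
screwdr [ 196.4 -449.5   12. ] [ 282.  -410.6   12. ] [ 356.6 -372.6   12. ] [array([274.1, 697.1]), array([339.7, 500.4])]
base S [array([ 767.3, -220. ,    6. ]), array([740.5, -76. ,   6. ]), array([ 422.7, -126.2,    6. ])]
base D [array([ 422.3, -128.3,    6. ]), array([ 446.4, -262.4,    6. ]), array([ 769.5, -216.7,    6. ])]
```

Emit:
move_arm:
  targets:
    - [-224,-94,127,0,-0.513,0,100]
    - [-224,-94,127,0,-0.513,0,100]
    - [-224,-94,127,0,-0.513,0,100]
    - [-224,-94,127,0,-0.513,0,100]
    - [-224,-94,127,0,-0.513,0,100]

```text
time: 0.78
eef_pos: [397.0, 438.8, 322.3]
tool_rot: [[-0.986, 0.001, 0.167], [-0.167, 0.002, -0.986], [-0.001, -1.0, -0.002]]
force: [-0.4, 0.4, 0.2]
opening: 1.0
```

Emit:
move_arm:
  targets:
    - [-99,0,269,0,0,0,100]
    - [-99,0,269,0,0,0,100]
    - [-99,0,269,0,0,0,100]
    - [-99,0,269,0,0,0,100]
    - [-99,0,269,0,0,0,100]

```text
time: 1.4
eef_pos: [539.0, 190.4, 320.1]
tool_rot: [[-0.986, -0.001, 0.168], [-0.168, -0.0, -0.986], [0.001, -1.0, 0.0]]
force: [0.4, 0.5, 0.9]
opening: 1.0
```

Emit:
move_arm:
  targets:
    - [69,0,293,0,0,0,100]
    - [69,0,293,0,0,0,100]
    - [69,0,293,0,0,0,100]
    - [69,0,293,0,0,0,100]
    - [69,0,293,0,0,0,100]

```text
time: 2.02
eef_pos: [519.4, -109.7, 320.2]
tool_rot: [[-0.986, -0.0, 0.169], [-0.169, 0.0, -0.986], [0.0, -1.0, -0.0]]
force: [0.8, 0.0, -1.2]
opening: 0.999
```

```bash
python3 - <<'E'
from station import bot
import cv2,pickle
c=bot.camera_model("wrist");im=bot.capture("wrist");s=bot.get_state()
cv2.imwrite("pics/w1.png",im);pickle.dump(c,open("w1.pkl","wb"))
print(s["eef_pos"],s["joint_positions"],c["xyz"])
E
```

```text
[ 518.70730574 -113.63564952  320.18006399] [ 8.86115974e+00  4.10690401e+00 -8.45473701e+00  5.92089821e-02
 -7.75321984e+01  9.07735350e+01] [599.91615998 -97.10015511 477.82342862]
```

View pics/w1.png

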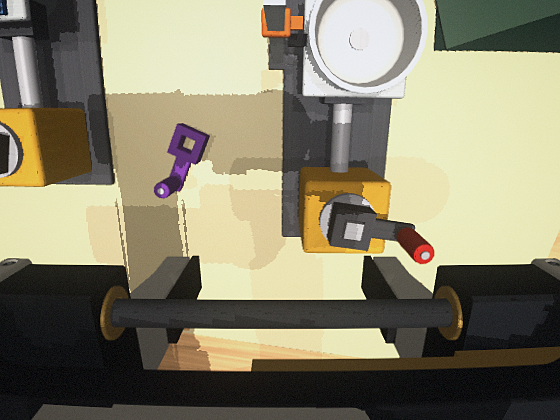

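```bash
python3 - <<'E'
from h import *
import pickle
c=pickle.load(open("w1.pkl","rb"))
a=cv2.imread("pics/w1.png")
cv2.imwrite("pics/w1c.png",np.vstack([cv2.resize(a[170:270,290:450],None,fx=4,fy=4,interpolation=cv2.INTER_CUBIC)]))
print(onz(c,(354,230),160),onz(c,(425,254),202))
E
```

```text
[ 498.35180867 -191.67425803  160.        ] [ 499.68060181 -251.00462871  202.        ]
```

View pics/w1c.png

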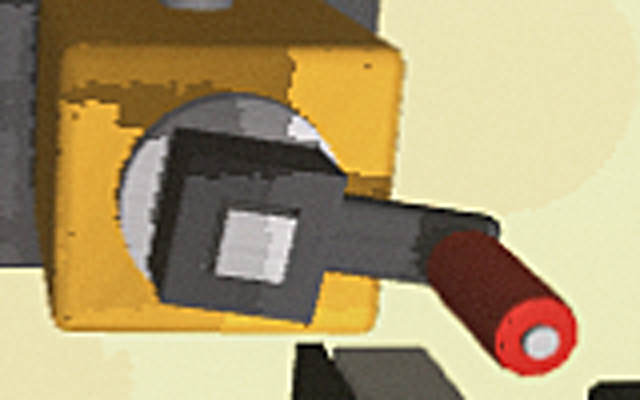

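Emit:
move_arm:
  targets:
    - [44,80,130,0,0,0,100]
    - [44,80,130,0,0,0,100]
    - [44,80,130,0,0,0,100]
    - [44,80,130,0,0,0,100]

```text
time: 2.58
eef_pos: [497.2, -244.7, 238.1]
tool_rot: [[-0.986, -0.004, 0.167], [-0.167, 0.001, -0.986], [0.004, -1.0, -0.002]]
force: [1.0, 0.7, 0.2]
opening: 1.003
```

```bash
python3 - <<'E'
from station import bot
import cv2,pickle
c=bot.camera_model("wrist");im=bot.capture("wrist");s=bot.get_state()
cv2.imwrite("pics/w2.png",im);pickle.dump(c,open("w2.pkl","wb"))
print(s["eef_pos"],s["joint_positions"],c["xyz"],bot.camera_model("wrist")["xyz"])
E
```

```text
[ 498.06410317 -243.99139034  239.35053985] [-5.87649410e+00  8.83364860e+00 -1.34549603e+01 -1.38796876e-02
 -6.78481484e+01  1.05530018e+02] [ 578.34497953 -232.41163972  395.40401551] [ 578.89444157 -231.5475291   396.8011726 ]
```

View pics/w2.png

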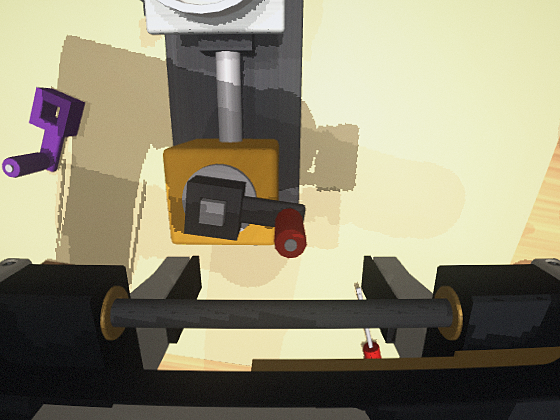

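```bash
python3 - <<'E'
from h import *
import pickle
np.set_printoptions(precision=1,suppress=True)
c=pickle.load(open("w2.pkl","rb"))
print(onz(c,(213,212),160),onz(c,(290.5,245.5),202))
c["xyz"]=c["xyz"]+0
print(proj(c,(498,-244,239)), proj(c,(497,-249,202)),proj(c,(496,-189,160)))
E
```

```text
[ 498.3 -193.2  160. ] [ 498.4 -251.8  202. ]
[277.8 271.1] [285.8 246.8] [207.2 214. ]
```

Emit:
move_arm:
  targets:
    - [1.5,40,6,0,0,0,100]
    - [1.5,74,6,0,0,0,100]
    - [1.5,74,6,0,0,0,100]

```text
time: 3.0
eef_pos: [497.2, -248.5, 164.9]
tool_rot: [[-0.985, -0.004, 0.17], [-0.17, 0.001, -0.985], [0.004, -1.0, -0.002]]
force: [-0.3, 0.5, -0.0]
opening: 1.001
```

```bash
python3 - <<'E'
from station import bot
import cv2,pickle
from h import *
c=bot.camera_model("wrist");im=bot.capture("wrist");s=bot.get_state();sc=bot.capture("side")
cv2.imwrite("pics/w3.png",im)
cv2.imwrite("pics/d3.png",cv2.resize(sc[140:390,230:480],None,fx=2.2,fy=2.2,interpolation=cv2.INTER_CUBIC))
print(s["eef_pos"],s["force"], onz(c,(290,245),202))
E
```

```text
[ 498.42892112 -248.9993938   166.87170164] [ 0.84283965 -0.30963259  0.37027298] [ 528.8244142  -247.89144324  202.        ]
```

View pics/w3.png

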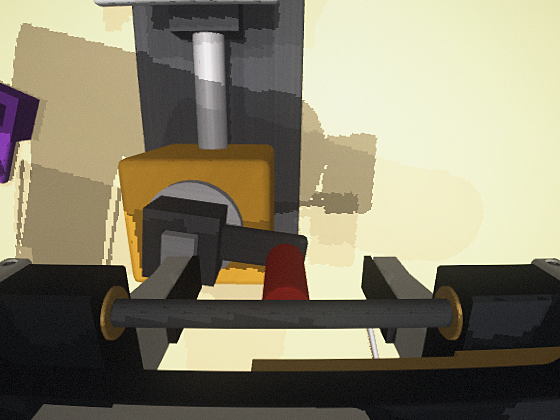

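View pics/d3.png

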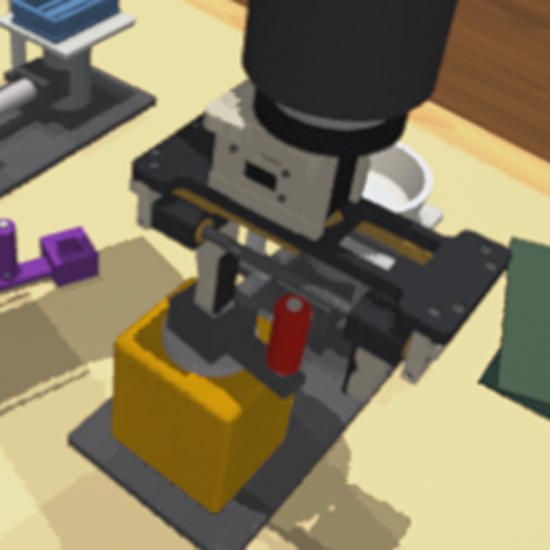

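Emit:
move_arm:
  newtons: 15
  targets:
    - [0,0,0,0,0,0,10]
    - [0,0,0,0,0,0,10]
    - [0,0,0,0,0,0,10]
    - [0,0,0,0,0,0,10]
    - [0,0,0,0,0,0,10]

```text
time: 3.72
eef_pos: [498.1, -249.8, 166.6]
tool_rot: [[-0.986, 0.0, 0.169], [-0.169, -0.0, -0.986], [-0.0, -1.0, 0.0]]
force: [-0.0, 0.3, 0.3]
opening: 0.49
```

```bash
python3 - <<'E'
from station import bot
import cv2,pickle
from h import *
im=bot.capture("wrist");s=bot.get_state();sc=bot.capture("side")
cv2.imwrite("pics/w4.png",im)
cv2.imwrite("pics/d4.png",cv2.resize(sc[140:390,230:480],None,fx=2.2,fy=2.2,interpolation=cv2.INTER_CUBIC))
print(s["eef_pos"],s["force"],s["opening"]*88)
E
```

```text
[ 498.09709147 -249.79257228  166.55242483] [ 0.06195009  0.50372069 -0.38405075] 39.53531816554024
```

View pics/w4.png

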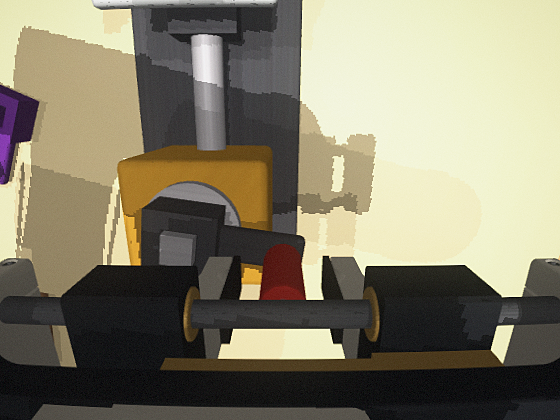

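View pics/d4.png

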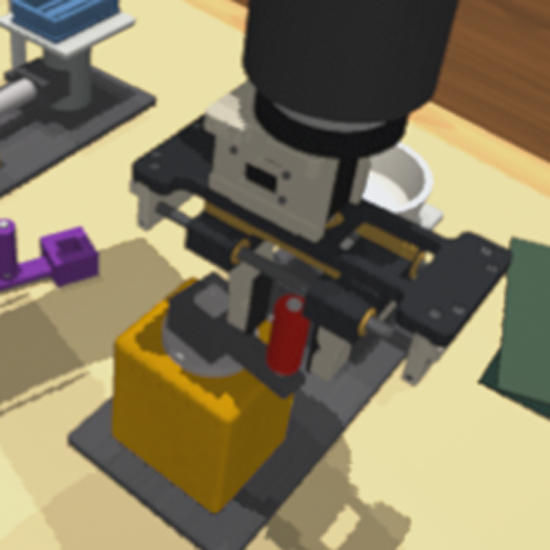

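Emit:
move_arm:
  newtons: 15
  targets:
    - [0,0,0,0,0,0,10]
    - [0,0,0,0,0,0,10]
    - [0,0,0,0,0,0,10]
    - [0,0,0,0,0,0,10]
    - [0,0,0,0,0,0,10]

```text
time: 4.45
eef_pos: [498.1, -249.8, 166.6]
tool_rot: [[-0.986, 0.0, 0.169], [-0.169, -0.0, -0.986], [-0.0, -1.0, 0.0]]
force: [-0.2, -1.4, -0.6]
opening: 0.248
```

```bash
python3 - <<'E'
from station import bot
import cv2,pickle
from h import *
s=bot.get_state();sc=bot.capture("side")
cv2.imwrite("pics/d5.png",cv2.resize(sc[140:390,230:480],None,fx=2.2,fy=2.2,interpolation=cv2.INTER_CUBIC))
print(s["eef_pos"],s["force"],s["opening"]*88)
E
```

```text
[ 498.14270961 -249.8024928   166.56875689] [-0.17411911 -1.36871546 -0.60961381] 21.830812085646954
```

View pics/d5.png

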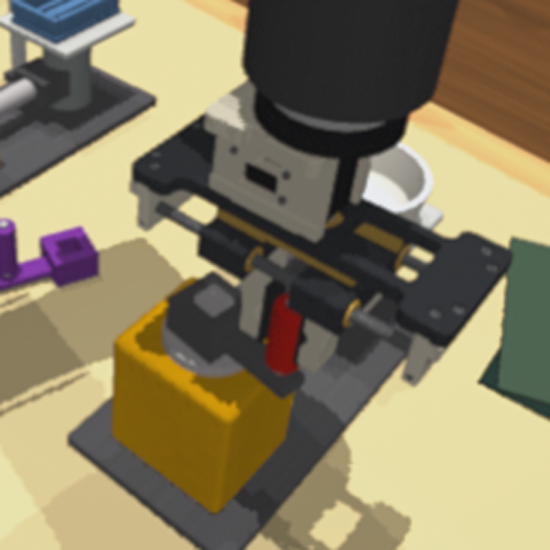

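Emit:
move_arm:
  targets:
    - [18,0,-6,0,0,0,10]
    - [33,0,-17,0,0,0,10]

```text
time: 4.75
eef_pos: [462.6, -239.5, 166.8]
tool_rot: [[-0.986, 0.0, 0.169], [-0.169, -0.002, -0.986], [-0.0, -1.0, 0.002]]
force: [2.3, -1.0, -1.4]
opening: 0.248
```

```bash
python3 - <<'E'
from station import bot
import cv2
s=bot.get_state();sc=bot.capture("side");s=bot.get_state()
cv2.imwrite("pics/d6.png",cv2.resize(sc[140:390,230:480],None,fx=2.2,fy=2.2,interpolation=cv2.INTER_CUBIC))
print(s["eef_pos"],s["force"],s["torque"],s["opening"]*88)
E
```

```text
[ 460.76427527 -238.08114981  166.65746669] [-3.56901034 -1.40339918 -1.53842808] [-0.74154636  0.54115094  0.01793348] 21.773625561233683
```

View pics/d6.png

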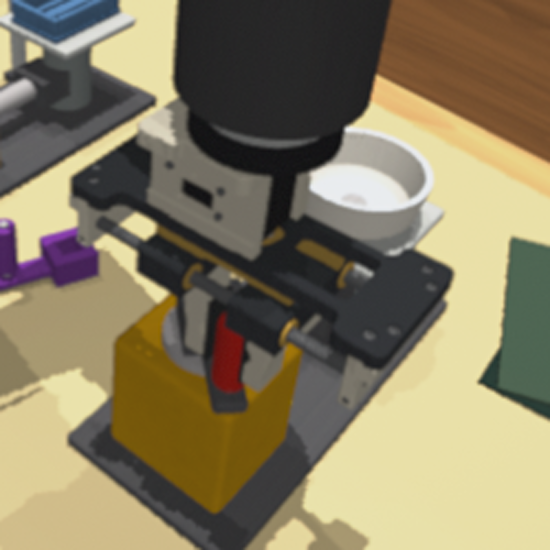

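Emit:
move_arm:
  targets:
    - [11,0,-16,0,0,0,10]
    - [16,0,-34,0,0,0,10]
    - [16,0,-52,0,0,0,10]

```text
time: 5.18
eef_pos: [437.2, -190.1, 166.7]
tool_rot: [[-0.986, -0.001, 0.169], [-0.169, -0.001, -0.986], [0.001, -1.0, 0.0]]
force: [2.5, -3.0, -2.1]
opening: 0.245
```

Emit:
move_arm:
  targets:
    - [-6,0,-18,0,0,0,10]
    - [-17,0,-33,0,0,0,10]
    - [-33,0,-44,0,0,0,10]
    - [-51,0,-49,0,0,0,10]
    - [-69,0,-49,0,0,0,10]

```text
time: 5.8
eef_pos: [499.0, -129.9, 166.4]
tool_rot: [[-0.985, -0.001, 0.17], [-0.17, -0.001, -0.985], [0.001, -1.0, 0.001]]
force: [-3.3, -12.2, -1.2]
opening: 0.246
```

```bash
python3 - <<'E'
from station import bot
import cv2,numpy as np
s=bot.get_state();a=bot.capture("side");b=bot.capture("scene");s=bot.get_state()
f=lambda i:cv2.resize(i,None,fx=2.2,fy=2.2,interpolation=cv2.INTER_CUBIC)
cv2.imwrite("pics/d7.png",f(a[140:390,250:430]));cv2.imwrite("pics/s7.png",f(b[80:280,100:300]))
print(s["eef_pos"],s["force"],s["torque"],s["opening"]*88)
E
```

```text
[ 500.54410771 -130.25460786  166.29758196] [ 1.24896123 -2.95058867  0.59012053] [-1.31563282 -0.29143434 -0.05314172] 21.790310187461657
```

View pics/d7.png

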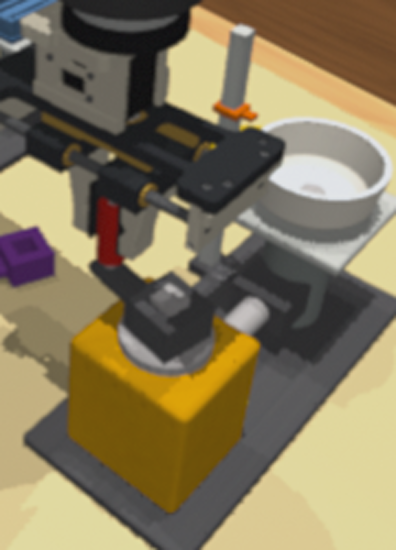

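View pics/s7.png

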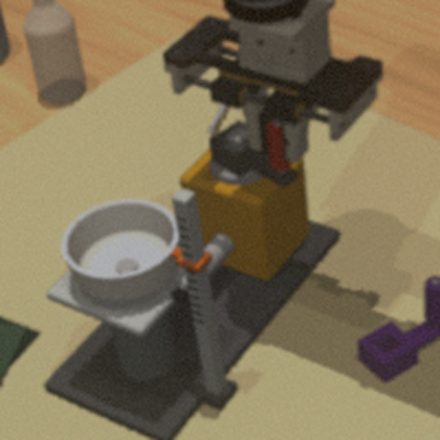

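Emit:
move_arm:
  targets:
    - [-18,0,7,0,0,0,10]
    - [-33,0,18,0,0,0,10]
    - [-44,0,34,0,0,0,10]
    - [-49,0,52,0,0,0,10]
    - [-49,0,70,0,0,0,10]

```text
time: 6.52
eef_pos: [557.8, -191.5, 166.1]
tool_rot: [[-0.986, -0.001, 0.169], [-0.169, 0.001, -0.986], [0.001, -1.0, -0.001]]
force: [-8.6, 3.1, 3.7]
opening: 0.247
```

Emit:
move_arm:
  targets:
    - [6,0,18,0,0,0,10]
    - [17,0,33,0,0,0,10]
    - [33,0,44,0,0,0,10]
    - [51,0,49,0,0,0,10]
    - [69,0,49,0,0,0,10]

```text
time: 7.15
eef_pos: [499.3, -250.9, 166.5]
tool_rot: [[-0.986, 0.003, 0.169], [-0.169, 0.001, -0.986], [-0.004, -1.0, -0.001]]
force: [3.5, 8.5, -2.7]
opening: 0.245
```

```bash
python3 - <<'E'
from station import bot
import cv2,numpy as np
s=bot.get_state();a=bot.capture("side");b=bot.capture("scene");s=bot.get_state()
f=lambda i:cv2.resize(i,None,fx=2.2,fy=2.2,interpolation=cv2.INTER_CUBIC)
cv2.imwrite("pics/d8.png",f(a[140:390,250:430]));cv2.imwrite("pics/s8.png",f(b[80:280,100:300]))
print(s["eef_pos"],s["force"],s["torque"],s["opening"]*88)
E
```

```text
[ 497.67226621 -250.76004756  166.54580424] [ 0.48680795  5.35025407 -1.55573312] [ 1.67613437 -0.09481521 -0.01124903] 21.77535488267265
```

View pics/d8.png

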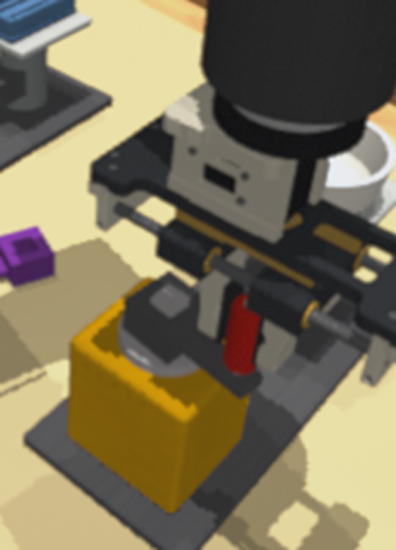

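View pics/s8.png

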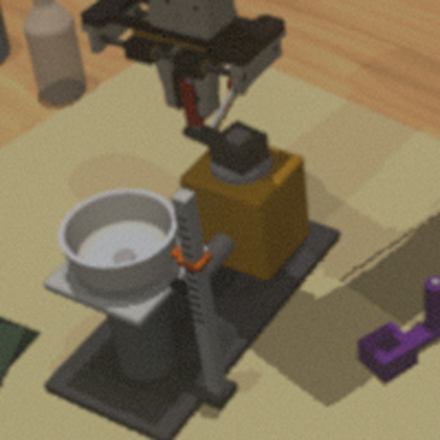

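Emit:
move_arm:
  targets:
    - [18,0,-6.5,0,0,0,10]
    - [33,0,-17.5,0,0,0,10]
    - [44,0,-33.5,0,0,0,10]
    - [49,0,-51.5,0,0,0,10]
    - [49,0,-69.5,0,0,0,10]

```text
time: 7.88
eef_pos: [437.2, -190.7, 166.7]
tool_rot: [[-0.986, -0.001, 0.169], [-0.169, -0.001, -0.986], [0.001, -1.0, 0.001]]
force: [1.0, -3.3, -1.9]
opening: 0.244
```

Emit:
move_arm:
  targets:
    - [-6,0,-18,0,0,0,10]
    - [-17,0,-33,0,0,0,10]
    - [-33,0,-44,0,0,0,10]
    - [-51,0,-49,0,0,0,10]
    - [-69,0,-49,0,0,0,10]

```text
time: 8.5
eef_pos: [499.3, -130.1, 166.5]
tool_rot: [[-0.985, -0.0, 0.17], [-0.17, -0.0, -0.985], [0.0, -1.0, 0.0]]
force: [-3.0, -9.4, -1.3]
opening: 0.245
```

Emit:
move_arm:
  targets:
    - [-18,0,6,0,0,0,10]
    - [-33,0,17,0,0,0,10]
    - [-44,0,33,0,0,0,10]
    - [-49,0,51,0,0,0,10]
    - [-49,0,69,0,0,0,10]

```text
time: 9.12
eef_pos: [558.0, -190.9, 166.0]
tool_rot: [[-0.986, -0.002, 0.169], [-0.169, 0.001, -0.986], [0.002, -1.0, -0.001]]
force: [-9.0, 3.1, 5.6]
opening: 0.251
```

Emit:
move_arm:
  targets:
    - [6,0,18,0,0,0,10]
    - [17,0,33,0,0,0,10]
    - [33,0,44,0,0,0,10]
    - [51,0,49,0,0,0,10]
    - [69,0,49,0,0,0,10]

```text
time: 9.75
eef_pos: [499.5, -250.7, 166.5]
tool_rot: [[-0.986, 0.003, 0.169], [-0.169, 0.0, -0.986], [-0.003, -1.0, 0.0]]
force: [2.4, 5.0, -1.8]
opening: 0.245
```

```bash
python3 - <<'E'
from station import bot
import cv2,numpy as np
s=bot.get_state();a=bot.capture("side");b=bot.capture("scene");s=bot.get_state()
f=lambda i,k=2.2:cv2.resize(i,None,fx=k,fy=k,interpolation=cv2.INTER_CUBIC)
cv2.imwrite("pics/d9.png",f(a[140:390,250:430]));cv2.imwrite("pics/s9.png",f(b[140:290,100:240],4));cv2.imwrite("pics/s9f.png",b)
print(s["eef_pos"],s["force"],s["torque"],s["opening"]*88)
E
```

```text
[ 497.42853916 -250.56045492  166.66121486] [ 0.70017409  1.84116036 -1.4323555 ] [ 0.54822167 -0.10497628 -0.02497525] 21.442997181310126
```

View pics/d9.png

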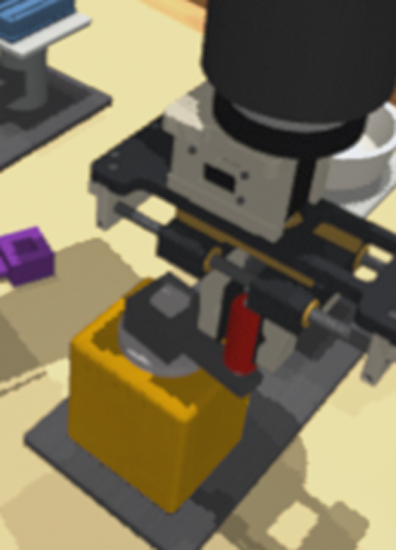

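View pics/s9.png

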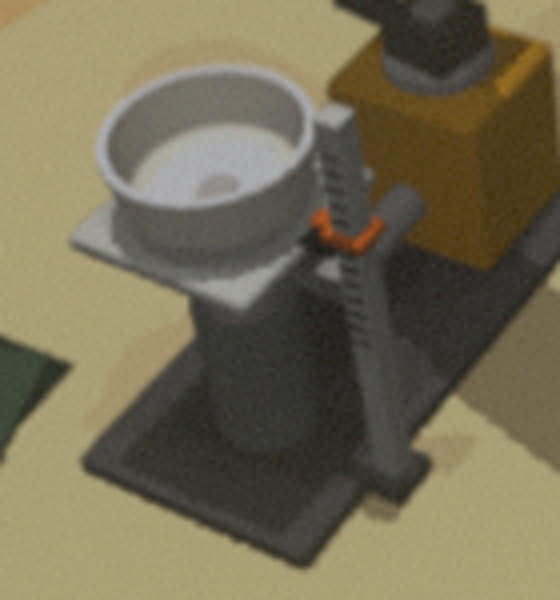

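```bash
python3 - <<'E'
import cv2
a=cv2.imread("pics/scene0.png")[165:265,115:215]; b=cv2.imread("pics/side0.png")[170:270,335:435]
f=lambda i:cv2.resize(i,None,fx=6,fy=6,interpolation=cv2.INTER_CUBIC)
cv2.imwrite("pics/c0s.png",f(a));cv2.imwrite("pics/c0d.png",f(b))
cv2.imwrite("pics/c9s.png",f(cv2.imread("pics/s9f.png")[165:265,115:215]))
E
```

```text
(no output)
```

View pics/c0s.png

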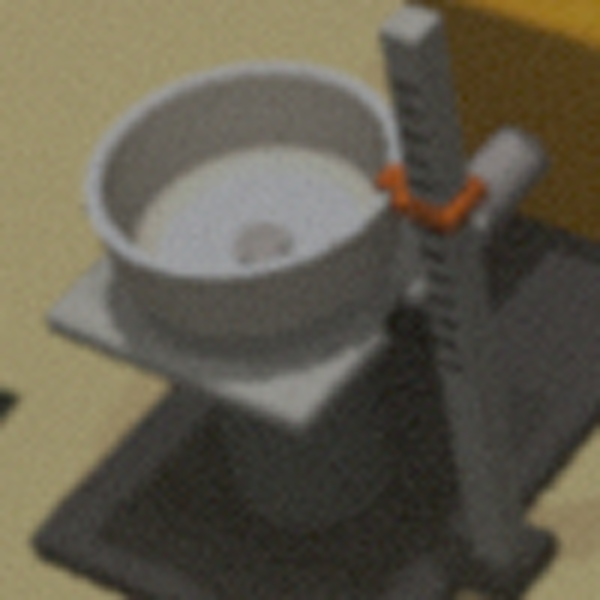

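View pics/c0d.png

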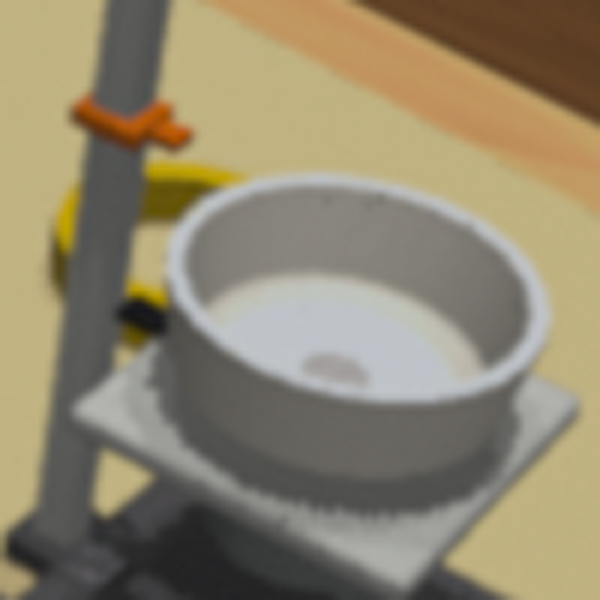

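View pics/c9s.png

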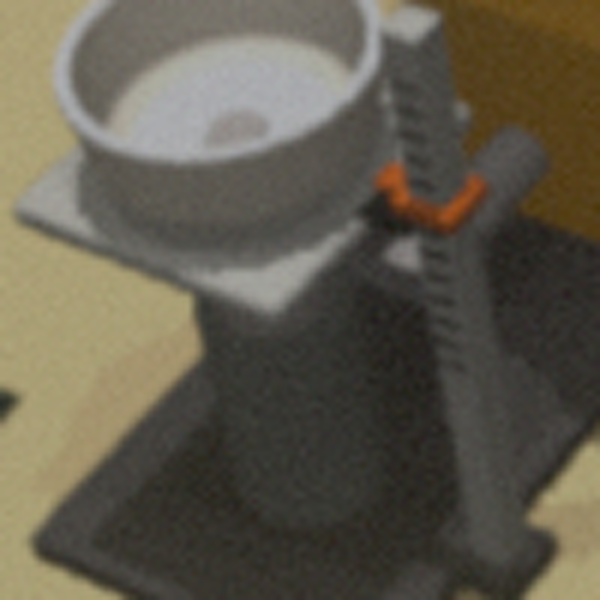

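```bash
cat > ov.py <<'E'
from h import *
def box(c,ctr,half,yaw,z0,z1,img,k,off,col,dx=(0,0)):
    y=np.radians(yaw);R=np.array([[np.cos(y),-np.sin(y)],[np.sin(y),np.cos(y)]])
    for z in (z0,z1):
        P=[((proj(c,[*(np.array(ctr)+R@np.array([a*half[0],b*half[1]])),z])-off+.5)*k-.5) for a,b in((1,1),(1,-1),(-1,-1),(-1,1))]
        cv2.polylines(img,[np.int32(np.round(np.array(P)*16))],True,col,1,cv2.LINE_AA,4)
E
python3 - <<'E'
from station import bot
from ov import *
S=bot.camera_model("scene");D=bot.camera_model("side")
y=np.radians(9.75);e=np.array([np.cos(y),np.sin(y)]);n=np.array([-e[1],e[0]])
sh=np.array([496.3,-189.8]);pc=sh+190*e; po=pc+82*n
print(pc,po)
for nm,c,off in (("c0s",S,(115,165)),("c0d",D,(335,170))):
    im=cv2.imread(f"pics/{nm}.png");off=np.array(off)
    box(c,pc,(55,55),9.75,105,115,im,6,off,(0,255,0))
    box(c,po,(11,12),9.75,173,181,im,6,off,(255,0,0))
    box(c,po,(9,9),9.75,250,250,im,6,off,(255,0,255))
    cv2.imwrite(f"pics/{nm}_o.png",im)
E
```

```text
[ 683.55565122 -157.62359427] [669.66899191 -76.80799743]
```

View pics/c0s_o.png

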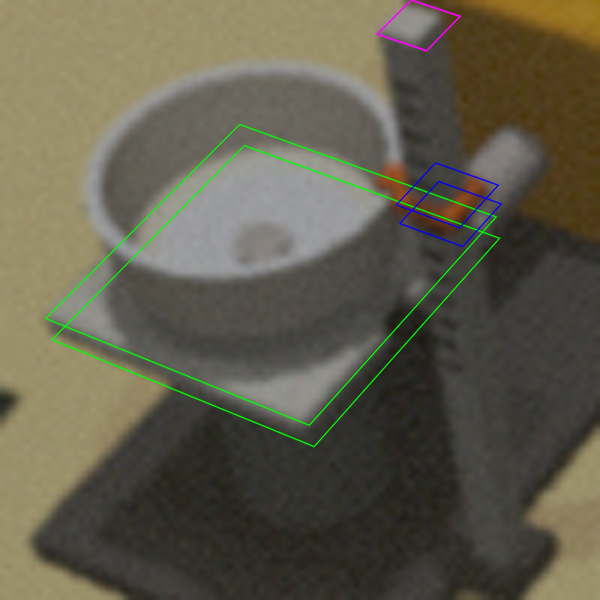

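View pics/c0d_o.png

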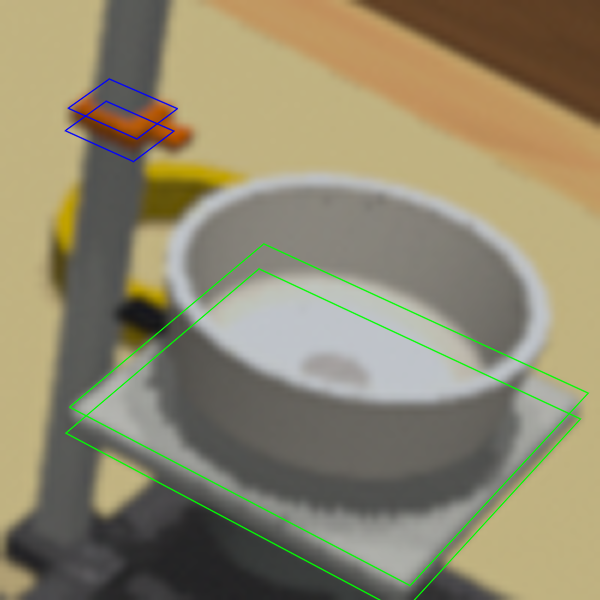

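```bash
python3 - <<'E'
import cv2
f=lambda i:cv2.resize(i,None,fx=14,fy=14,interpolation=cv2.INTER_CUBIC)
a=cv2.imread("pics/scene0.png")[180:220,172:212]; b=cv2.imread("pics/side0.png")[170:210,335:375]
a=cv2.convertScaleAbs(a,alpha=1.5)
import numpy as np
cv2.imwrite("pics/clip_s.png",f(a));cv2.imwrite("pics/clip_d.png",f(b))
E
```

```text
(no output)
```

View pics/clip_s.png

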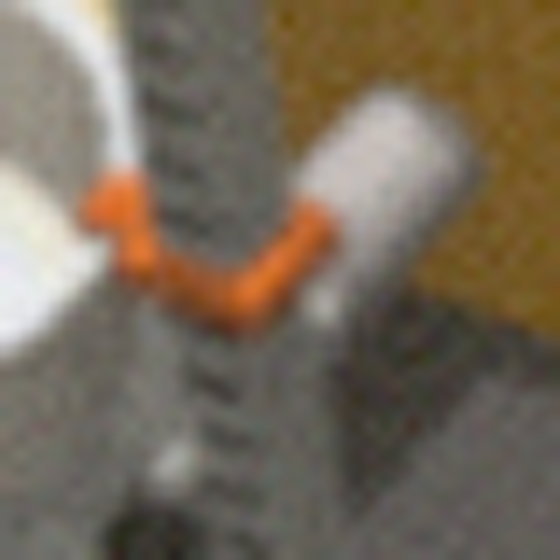

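View pics/clip_d.png

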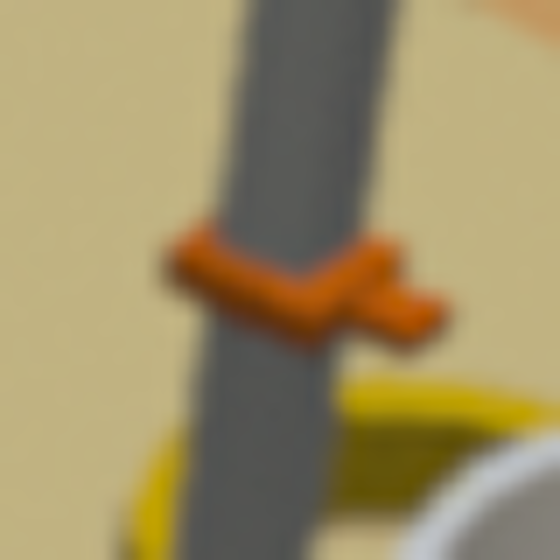

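```bash
python3 - <<'E'
from station import bot
from h import *
from scipy.optimize import least_squares
S=bot.camera_model("scene");D=bot.camera_model("side")
g=lambda off,p,k:np.array(off)+(np.array(p)+.5)/k-.5
def R(y):
    y=np.radians(y);return np.array([[np.cos(y),-np.sin(y)],[np.sin(y),np.cos(y)]])
def fit(obs,x0,half,name):
    # obs: cam,(sx,sy),uv ; params x,y,z,yaw
    def f(q): 
        r=[]
        for c,sg,uv in obs:
            p=np.array(q[:2])+R(q[3])@(np.array(sg)*half)
            r.append(proj(c,[*p,q[2]])-uv)
        return np.append(np.ravel(r),0.2*(q[3]-9.75))
    s=least_squares(f,x0);print(name,np.round(s.x,2),np.round(s.fun,1))
cs=lambda *p:g((172,180),p,14); cd=lambda *p:g((335,170),p,14)
obs=[(S,(1,1),cs(240,307)),(S,(-1,1),cs(328,227)),(S,(1,-1),cs(122,258)),(D,(-1,-1),cd(310,325)),(D,(-1,1),cd(172,265)),(D,(1,-1),cd(400,268))]
for h in ((11,12),(12,11)):
    fit(obs,[670,-78,178,10],np.array(h),"clip"+str(h))
    fit(obs[:3],[670,-78,178,10],np.array(h),"clipS");fit(obs[3:],[670,-78,178,10],np.array(h),"clipD")
ps=lambda *p:g((115,165),p,6);pd=lambda *p:g((335,170),p,6)
o2=[(S,(1,-1),ps(48,318)),(S,(1,1),ps(300,418)),(D,(-1,-1),pd(405,585)),(D,(-1,1),pd(75,408)),(D,(1,-1),pd(578,401))]
fit(o2,[683,-157,115,10],np.array((55,55)),"plat")
E
```

```text
clip(11, 12) [669.39 -78.96 180.8    5.55] [ 1.1  0.7  1.9 -0.4 -0.4 -0.2  0.8  0.6 -0.3 -0.6  1.9 -0.  -0.8]
clipS [ 587.44 -180.82   65.27    8.14] [ 0.3  0.1 -0.2 -0.2 -0.1  0.1 -0.3]
clipD [734.67 -25.29 126.3    9.03] [ 0.2  0.2 -0.  -0.1 -0.2 -0.1 -0.1]
clip(12, 11) [669.35 -79.04 180.85   6.56] [ 0.5  0.7  1.8 -1.  -0.4  0.4  0.1  0.6 -0.1 -0.1  1.7 -0.5 -0.6]
clipS [ 587.46 -179.99   65.87    7.87] [-0.1  0.2 -0.1 -0.6  0.2  0.5 -0.4]
clipD [724.87 -33.64 134.64   9.03] [-0.3  0.3  0.2  0.3  0.1 -0.6 -0.1]
plat [ 682.71 -158.16  114.71    9.05] [-0.3 -0.5  1.1  1.   0.1  0.6 -1.2 -0.1  1.8 -0.6 -0.1]
```

Emit:
move_arm:
  targets:
    - [18,0,-6,0,0,0,10]
    - [33,0,-17,0,0,0,10]
    - [44,0,-33,0,0,0,10]
    - [49,0,-51,0,0,0,10]
    - [49,0,-69,0,0,0,10]

```text
time: 10.48
eef_pos: [437.3, -190.5, 166.7]
tool_rot: [[-0.986, -0.001, 0.169], [-0.169, -0.001, -0.986], [0.001, -1.0, 0.001]]
force: [1.6, -2.7, -2.0]
opening: 0.248
```

Emit:
move_arm:
  targets:
    - [-6,0,-18,0,0,0,10]
    - [-17,0,-33,0,0,0,10]
    - [-33,0,-44,0,0,0,10]
    - [-51,0,-49,0,0,0,10]
    - [-69,0,-49,0,0,0,10]

```text
time: 11.1
eef_pos: [499.3, -130.1, 166.5]
tool_rot: [[-0.985, -0.001, 0.17], [-0.17, -0.0, -0.985], [0.001, -1.0, 0.0]]
force: [-2.9, -8.8, -1.5]
opening: 0.252
```

```bash
python3 - <<'E'
from station import bot
import cv2,numpy as np,pickle
a=bot.capture("side");b=bot.capture("scene");cw=bot.camera_model("wrist");w=bot.capture("wrist");s=bot.get_state()
pickle.dump(cw,open("w10.pkl","wb"))
f=lambda i:cv2.resize(i,None,fx=6,fy=6,interpolation=cv2.INTER_CUBIC)
cv2.imwrite("pics/d10.png",f(a[160:260,340:440]));cv2.imwrite("pics/s10.png",f(b[150:250,100:200]));cv2.imwrite("pics/w10.png",w)
print(s["eef_pos"],s["force"],s["torque"],s["opening"]*88,s["time"])
E
```

```text
[ 500.14086189 -130.42495587  166.48457868] [ 0.29581369 -0.60038161  0.81126904] [ 0.01536783 -0.40977213 -0.05579962] 21.71051576625313 11.25
```

View pics/d10.png

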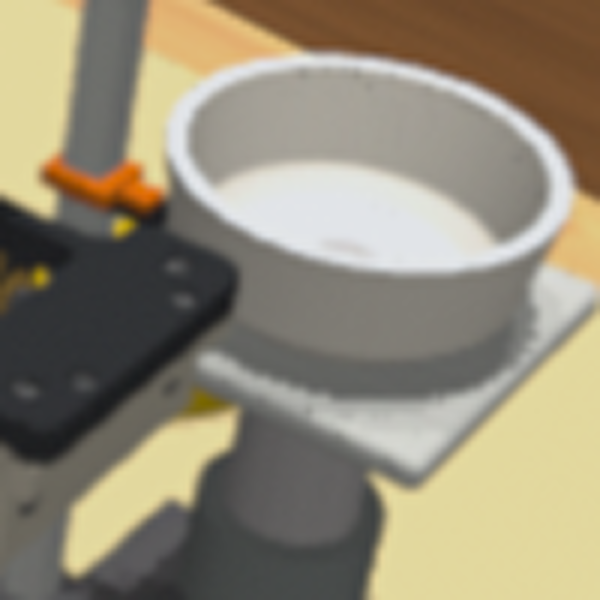

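View pics/s10.png

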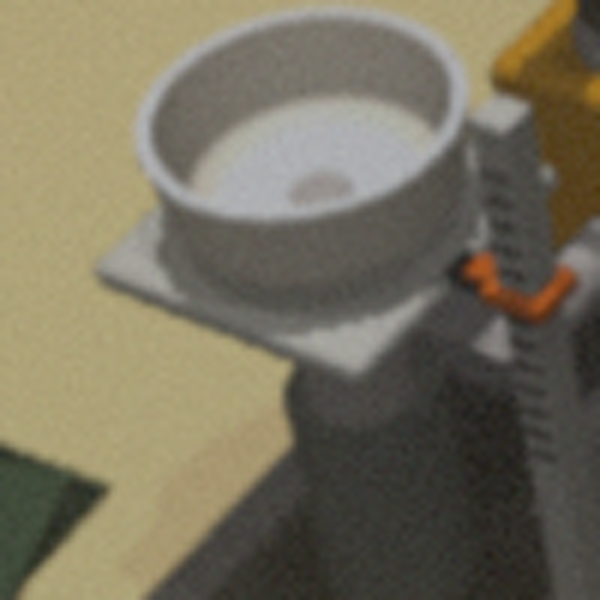

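View pics/w10.png

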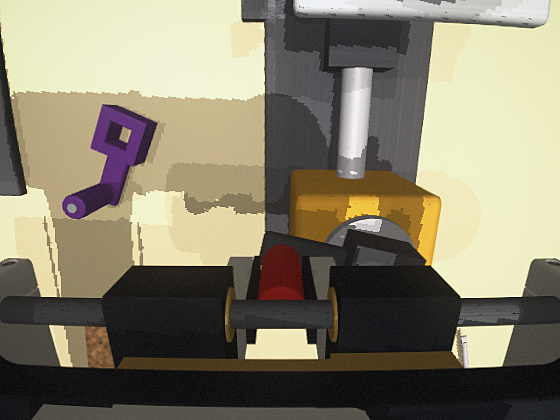

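```bash
python3 - <<'E'
from station import bot
from ov import *
S=bot.camera_model("scene");D=bot.camera_model("side")
from scipy.optimize import least_squares
g=lambda off,p,k:np.array(off)+(np.array(p)+.5)/k-.5
def R(y):
    y=np.radians(y);return np.array([[np.cos(y),-np.sin(y)],[np.sin(y),np.cos(y)]])
ps=lambda *p:g((100,150),p,6);pd=lambda *p:g((340,160),p,6)
o=[(S,(1,-1),ps(97,266)),(S,(1,1),ps(355,362)),(D,(-1,-1),pd(412,470)),(D,(1,-1),pd(597,292))]
def f(q): return np.ravel([proj(c,[*(q[:2]+R(9.3)@(np.array(s)*55)),q[2]])-uv for c,s,uv in o])
s=least_squares(f,[683,-157,177]);print(s.x,np.round(s.fun,1))
for nm,c,off in (("s10",S,(100,150)),("d10",D,(340,160))):
    im=cv2.imread(f"pics/{nm}.png")
    for z,col in ((175,(0,255,0)),(180,(255,0,0))): box(c,(682.7,-158.2),(55,55),9.3,z,z,im,6,np.array(off),col)
    cv2.imwrite(f"pics/{nm}_o.png",im)
E
```

```text
[ 680.56910146 -158.19589029  177.62256307] [ 0.5 -0.6  2.6  1.1  1.1  0.4  1.4 -0.8]
```

View pics/s10_o.png

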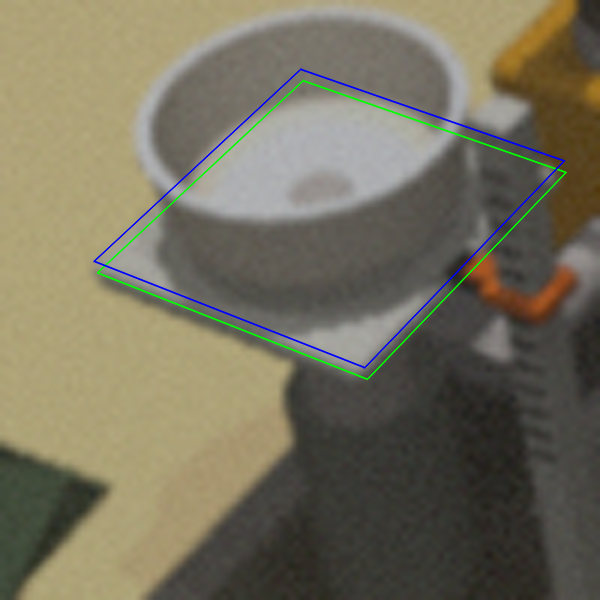

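View pics/d10_o.png

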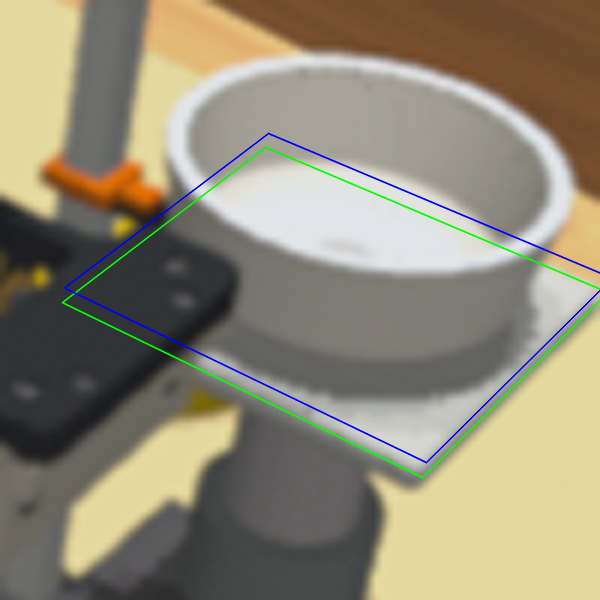

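```bash
python3 - <<'E'
from station import bot
from h import *
S=bot.camera_model("scene");D=bot.camera_model("side")
g=lambda off,p,k:np.array(off)+(np.array(p)+.5)/k-.5
for a,b in (((105,208),(430,318)),((95,208),(440,320)),((115,215),(415,312))):
    print(tri([(S,g((172,180),a,14)),(D,g((335,170),b,14))]))
print("ptr",tri([(S,g((115,165),(410,325),6)),(D,g((335,170),(140,315),6))]))
f=lambda i:cv2.resize(i,None,fx=14,fy=14,interpolation=cv2.INTER_CUBIC)
a=cv2.imread("pics/scene0.png")[205:235,165:205];b=cv2.imread("pics/side0.png")[207:237,340:380]
cv2.imwrite("pics/ptr.png",np.vstack([f(cv2.convertScaleAbs(a,alpha=1.8)),]));cv2.imwrite("pics/ptrd.png",f(b))
E
```

```text
(array([674.62120644, -97.72564275, 180.16710848]), [0.7, 0.7])
(array([675.37565504, -98.80812393, 180.14130163]), [0.8, 0.8])
(array([674.57358253, -95.59639063, 179.96852833]), [1.0, 1.0])
ptr (array([673.13461377, -97.07939486, 114.17902361]), [3.7, 3.7])
```

View pics/ptr.png

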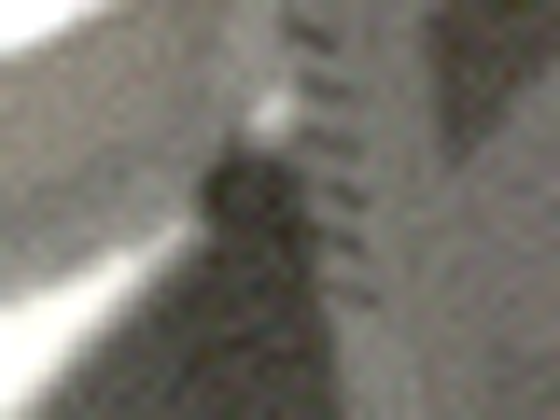

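View pics/ptrd.png

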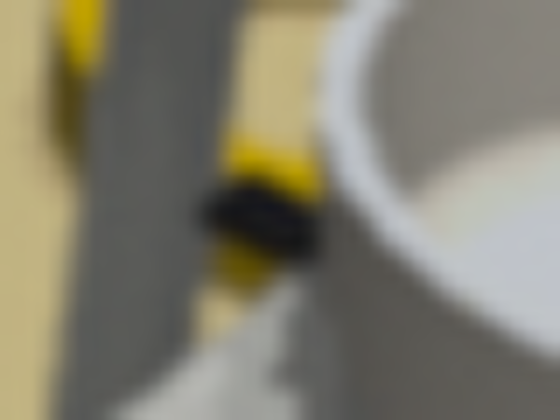

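Emit:
move_arm:
  targets:
    - [-9,0,2,0,0,0,10]
    - [-18,0,6,0,0,0,10]
    - [-26,0,11,0,0,0,10]
    - [-33,0,17,0,0,0,10]
    - [-33,0,17,0,0,0,10]

```text
time: 11.88
eef_pos: [533.9, -142.5, 166.4]
tool_rot: [[-0.986, -0.0, 0.169], [-0.169, -0.001, -0.986], [0.0, -1.0, 0.001]]
force: [-0.6, -3.5, 0.4]
opening: 0.242
```

```bash
python3 - <<'E'
from station import bot
import cv2,numpy as np
a=bot.capture("side");b=bot.capture("scene");s=bot.get_state()
f=lambda i:cv2.resize(i,None,fx=10,fy=10,interpolation=cv2.INTER_CUBIC)
cv2.imwrite("pics/d11f.png",a);cv2.imwrite("pics/s11f.png",b)
cv2.imwrite("pics/d11.png",f(a[165:225,335:395]));cv2.imwrite("pics/s11.png",f(cv2.convertScaleAbs(b[170:230,150:210],alpha=1.7)))
print(s["eef_pos"],s["force"],s["opening"]*88,s["time"])
E
```

```text
[ 533.43551588 -142.12800416  166.41939745] [-2.07335576 -2.12643104 -0.05956163] 21.776772075296435 11.975
```

View pics/d11.png

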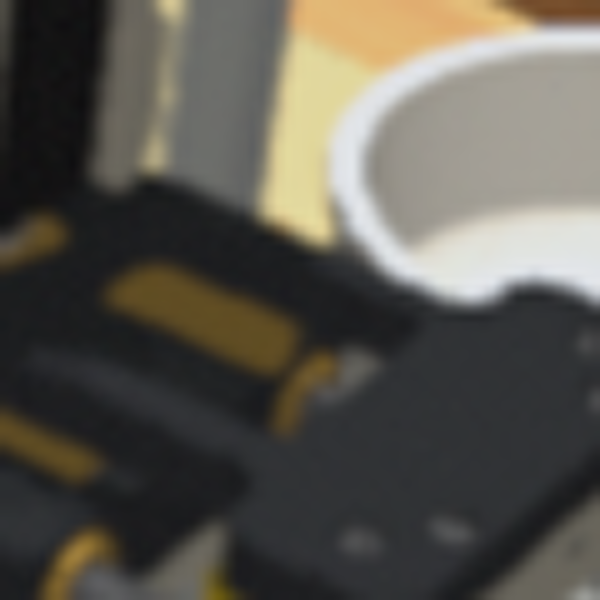

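View pics/s11.png

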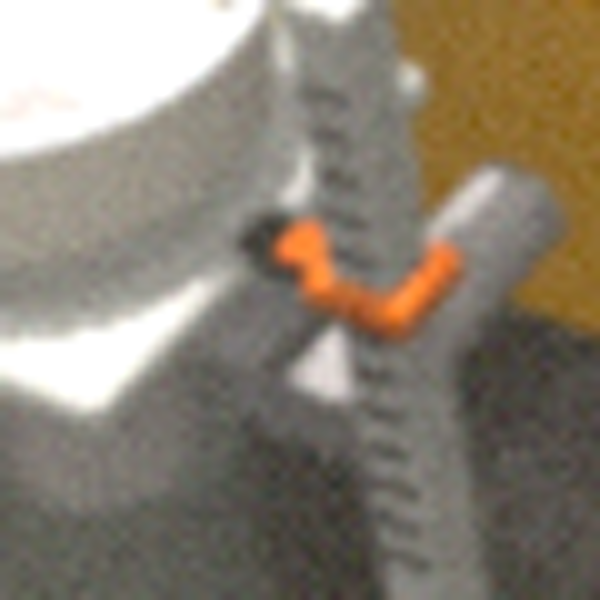

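Emit:
move_arm:
  targets:
    - [-33,0,17,0,0,0,50]
    - [-33,0,17,0,0,0,50]
    - [-33,0,17,0,0,0,50]
    - [-33,0,17,0,0,0,50]

```text
time: 12.48
eef_pos: [568.3, -152.6, 166.7]
tool_rot: [[-0.986, 0.0, 0.17], [-0.17, 0.0, -0.986], [-0.0, -1.0, -0.0]]
force: [-0.4, 0.1, -0.2]
opening: 0.495
```

I wrongly repeated the previous shift as if it were absolute, so the arm moved about 37 mm further while the fingers were opening. I'll check where the handle and platform ended up.

```bash
python3 - <<'E'
from station import bot
import cv2,numpy as np
a=bot.capture("side");b=bot.capture("scene");w=bot.capture("wrist");s=bot.get_state()
f=lambda i,k:cv2.resize(i,None,fx=k,fy=k,interpolation=cv2.INTER_CUBIC)
cv2.imwrite("pics/d12f.png",a);cv2.imwrite("pics/s12f.png",b);cv2.imwrite("pics/w12.png",w)
cv2.imwrite("pics/d12.png",f(a[140:340,250:450],3));cv2.imwrite("pics/s12.png",f(cv2.convertScaleAbs(b[100:300,100:300],alpha=1.5),3))
print(s["eef_pos"],s["force"],s["opening"]*88,s["time"])
E
```

```text
[ 568.50735324 -152.6767262   166.85902151] [ 0.89739795 -0.14303381 -0.69029385] 44.10218331703277 12.625
```

View pics/d12.png

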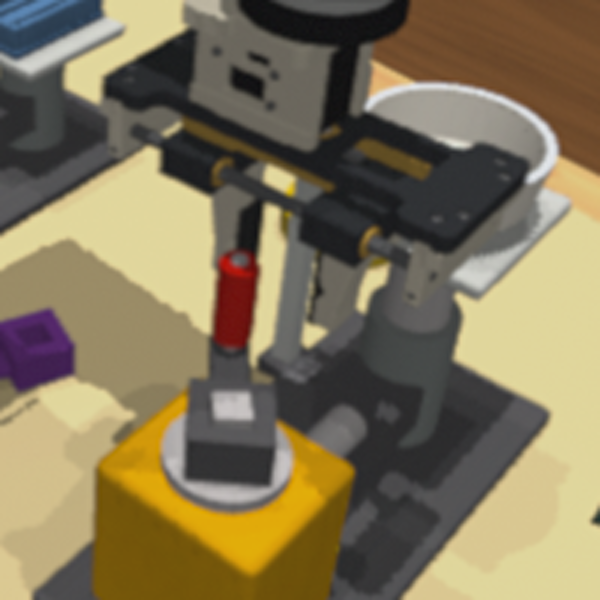

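View pics/s12.png

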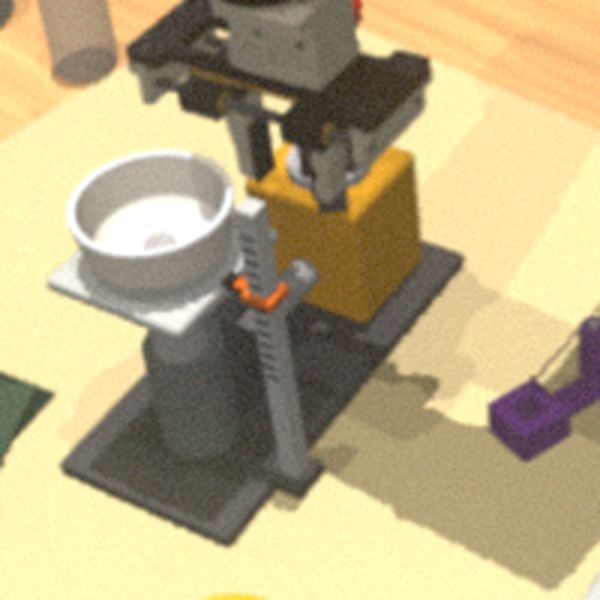

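View pics/w12.png

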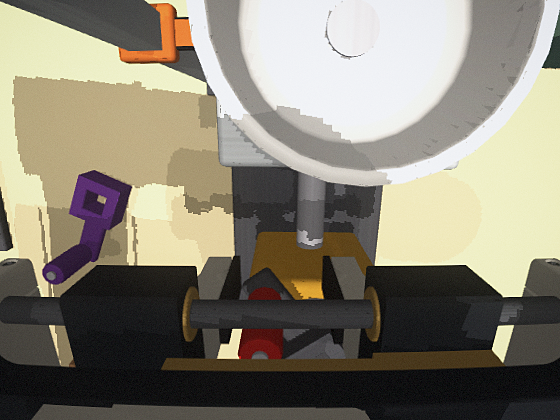

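Emit:
move_arm:
  targets:
    - [0,-50,0,0,0,0,50]
    - [0,-100,0,0,0,0,50]
    - [0,-100,0,0,0,0,50]
    - [0,-100,0,0,0,0,50]

```text
time: 13.12
eef_pos: [568.4, -152.6, 266.5]
tool_rot: [[-0.986, 0.0, 0.169], [-0.169, 0.001, -0.986], [-0.001, -1.0, -0.0]]
force: [-0.2, 0.3, 0.1]
opening: 0.503
```

```bash
python3 - <<'E'
from station import bot
import cv2,numpy as np,pickle
a=bot.capture("side");b=bot.capture("scene");c=bot.camera_model("wrist");w=bot.capture("wrist");s=bot.get_state()
pickle.dump(c,open("w13.pkl","wb"))
f=lambda i,k:cv2.resize(i,None,fx=k,fy=k,interpolation=cv2.INTER_CUBIC)
cv2.imwrite("pics/d13f.png",a);cv2.imwrite("pics/s13f.png",b);cv2.imwrite("pics/w13.png",w)
cv2.imwrite("pics/d13.png",f(a[140:340,250:450],3))
print(s["eef_pos"],s["force"],c["xyz"],bot.camera_model("wrist")["xyz"],s["time"])
E
```

```text
[ 568.05672182 -152.80098632  265.34187232] [-0.33202468  0.26385587  0.10333608] [ 648.74057649 -140.1318054   422.90895909] [ 648.84532856 -140.16085174  422.80606786] 13.275
```

View pics/d13.png

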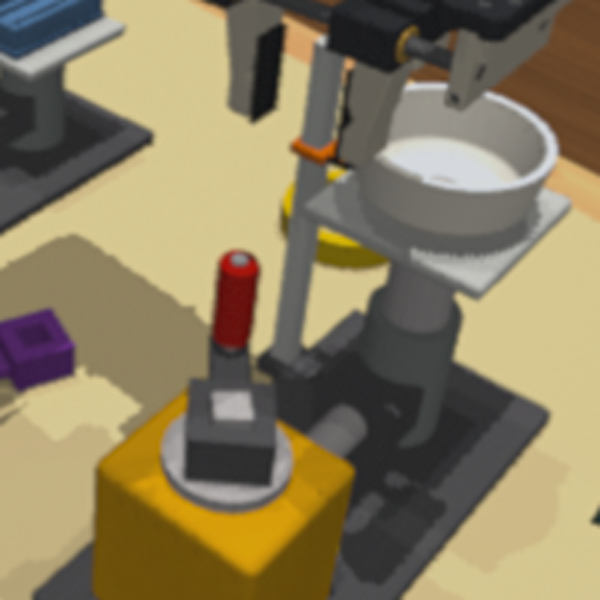

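View pics/w13.png

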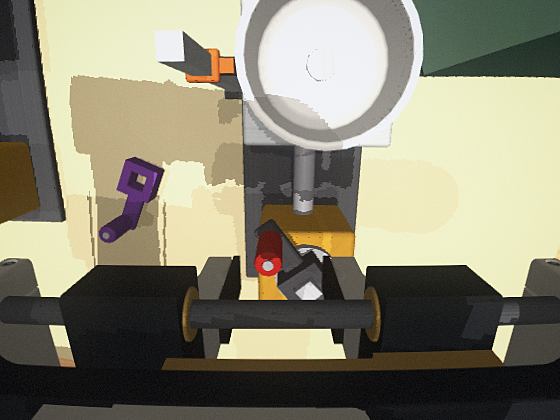

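View pics/s13f.png

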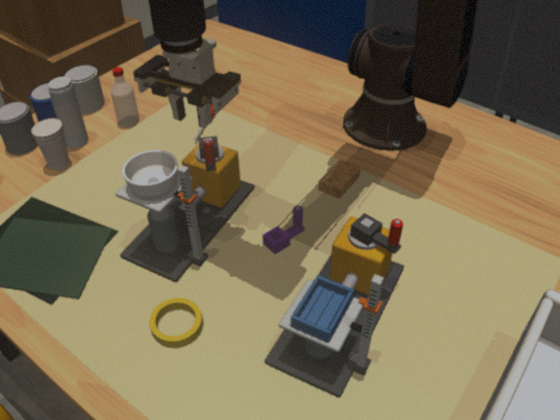

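Emit:
move_arm:
  targets:
    - [-11,0,-60,0,0,0,50]
    - [-22,0,-120,0,0,0,50]
    - [-22,0,-128,0,0,0,50]
    - [-22,0,-128,0,0,0,50]
    - [-22,0,-128,0,0,0,50]

```text
time: 13.9
eef_pos: [568.6, -23.9, 266.2]
tool_rot: [[-0.986, -0.001, 0.169], [-0.169, -0.0, -0.986], [0.001, -1.0, 0.0]]
force: [-1.0, -1.3, -0.4]
opening: 0.501
```

```bash
python3 - <<'E'
from station import bot
import cv2,numpy as np,pickle
a=bot.capture("side");b=bot.capture("scene");c=bot.camera_model("wrist");w=bot.capture("wrist");s=bot.get_state()
pickle.dump(c,open("w14.pkl","wb"))
f=lambda i,k:cv2.resize(i,None,fx=k,fy=k,interpolation=cv2.INTER_CUBIC)
cv2.imwrite("pics/d14f.png",a);cv2.imwrite("pics/s14f.png",b);cv2.imwrite("pics/w14.png",w)
w3=cv2.imread("pics/w13.png")
cv2.imwrite("pics/w13c.png",f(w3[20:160,150:290],4));cv2.imwrite("pics/w14c.png",f(w[20:160,330:470],4))
cv2.imwrite("pics/d14.png",f(a[150:250,340:440],6));cv2.imwrite("pics/s14.png",f(cv2.convertScaleAbs(b[150:250,110:210],alpha=1.6),6))
print(s["eef_pos"],c["xyz"],bot.camera_model("wrist")["xyz"],s["time"])
E
```

```text
[568.68363063 -24.07741742 266.37483087] [649.21241235 -11.56036751 423.92224331] [649.21447869 -11.53071092 423.99903697] 14.05
```

View pics/w13c.png

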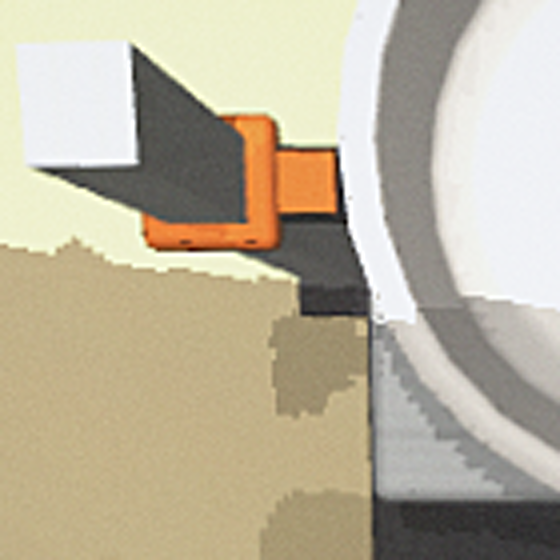

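View pics/w14.png

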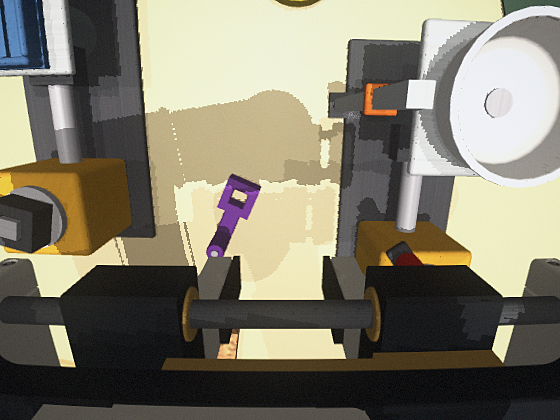

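View pics/w14c.png

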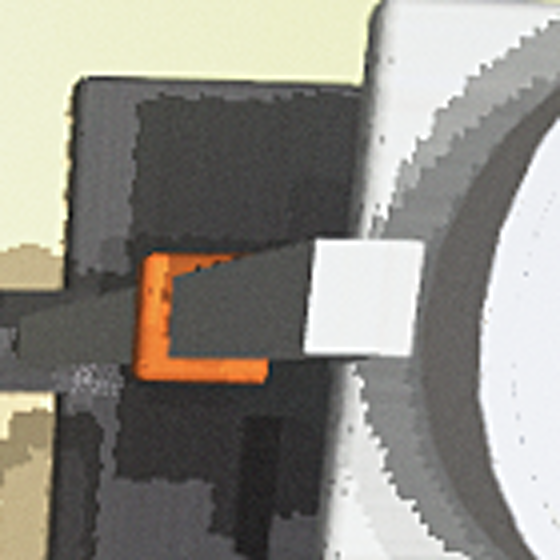

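View pics/d14.png

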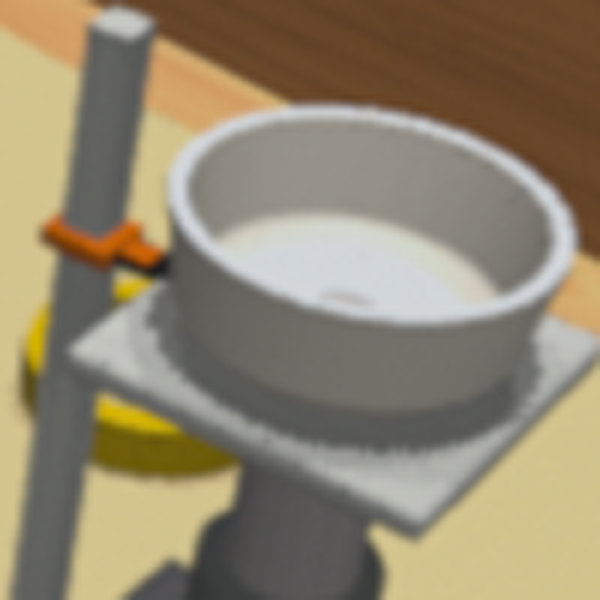

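View pics/s14.png

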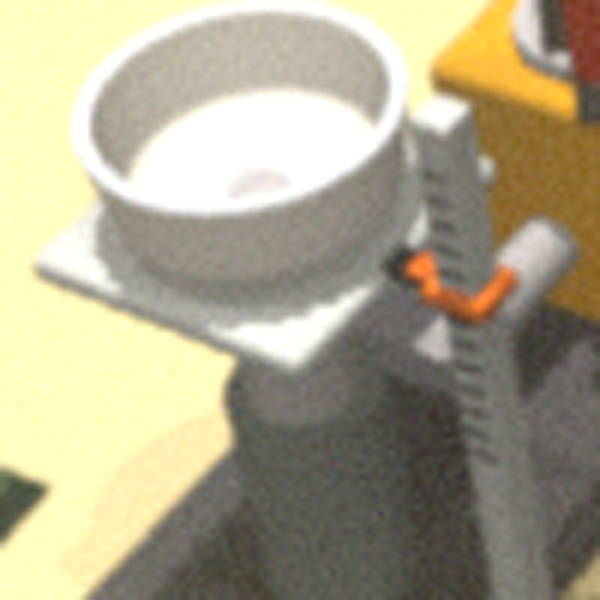

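```bash
python3 - <<'E'
import cv2
f=lambda i,k:cv2.resize(i,None,fx=k,fy=k,interpolation=cv2.INTER_CUBIC)
a=cv2.imread("pics/w13.png");b=cv2.imread("pics/w14.png")
cv2.imwrite("pics/p13.png",f(a[120:160,220:270],12));cv2.imwrite("pics/p14.png",f(b[150:190,395:445],12))
cv2.imwrite("pics/q13.png",f(a[40:90,180:240],10));cv2.imwrite("pics/q14.png",f(b[75:125,355:415],10))
E
```

```text
(no output)
```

View pics/p13.png

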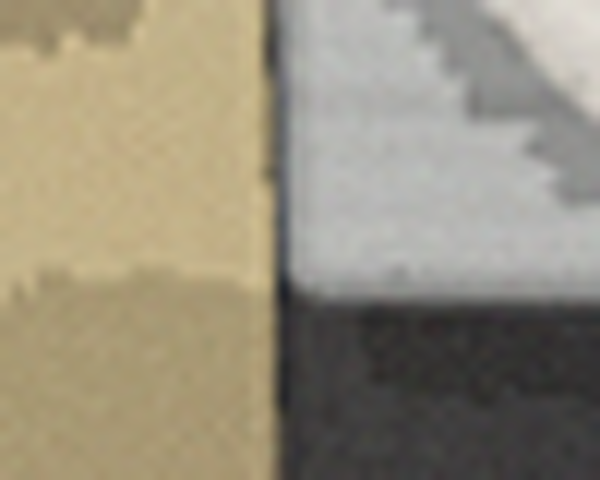

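View pics/p14.png

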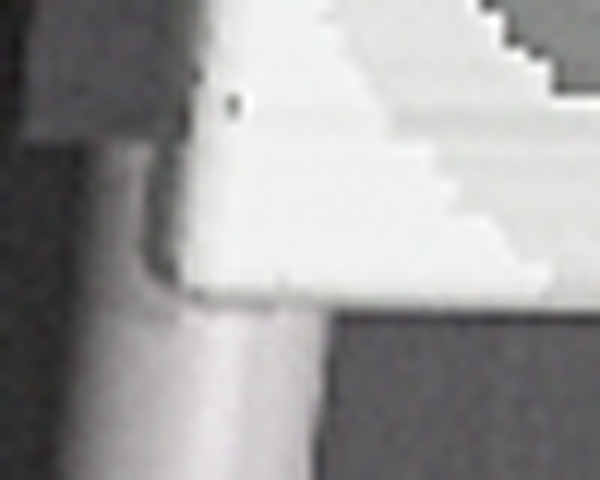

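View pics/q13.png

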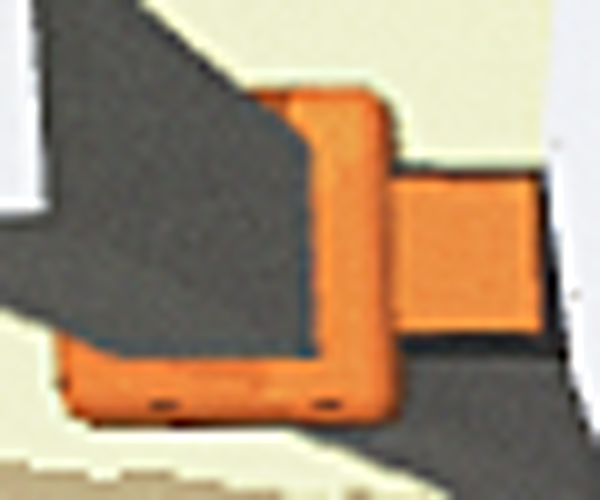

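View pics/q14.png

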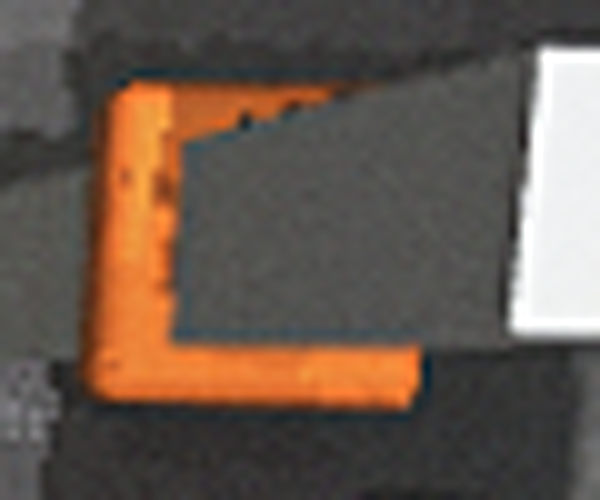

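```bash
python3 - <<'E'
from h import *
import pickle
a=pickle.load(open("w13.pkl","rb"));b=pickle.load(open("w14.pkl","rb"))
np.set_printoptions(precision=1,suppress=True)
g=lambda off,p,k:np.array(off)+(np.array(p)+.5)/k-.5
for n,oa,p,ob,q,k in [("clipL",(180,40),(62,410),(355,75),(104,399),10),("clipR",(180,40),(388,410),(355,75),(419,404),10),
  ("posttop-bl?",(180,40),(45,212),(355,75),(510,332),10),
  ("plat",(220,120),(287,300),(395,150),(183,296),12)]:
    print(n,*tri([(a,g(oa,p,k)),(b,g(ob,q,k))]))
# post top corners 4x crops
for p,q in (((138,165),(408,355)),((28,168),(303,355)),((130,43),(425,240)),((17,45),(315,240))):
    print("post",*tri([(a,g((150,20),p,4)),(b,g((330,20),q,4))]))
S=dict()
from station import bot
S=bot.camera_model("scene");D=bot.camera_model("side")
# handle
print("handle",onz(D,(330,226),202), onz(a,(267.5,265.5),202), "shaft",onz(a,(310,292),160),onz(D,(250+232/3,140+405/3),160))
# platform fit from d14/s14
from scipy.optimize import least_squares
def R(y):
    y=np.radians(y);return np.array([[np.cos(y),-np.sin(y)],[np.sin(y),np.cos(y)]])
ps=lambda *p:g((110,150),p,6);pd=lambda *p:g((340,150),p,6)
o=[(S,(1,-1),ps(37,266)),(S,(1,1),ps(297,358)),(D,(-1,-1),pd(415,526)),(D,(1,-1),pd(600,345)),(D,(-1,1),pd(70,350))]
f=lambda q: np.ravel([proj(c,[*(q[:2]+R(9.05)@(np.array(s)*55)),q[2]])-uv for c,s,uv in o])
s=least_squares(f,[683,-157,177]);print(s.x,np.round(s.fun,1))
E
```

```text
clipL [659.2 -71.  182.2] [0.3, 0.3]
clipR [662.9 -93.5 182.3] [0.2, 0.2]
posttop-bl? [666.3 -82.2 228.2] [1.3, 1.3]
plat [ 622.2 -116.5  178.8] [0.1, 0.1]
post [665.6 -88.4 248.9] [0.0, 0.0]
post [663.1 -74.7 248.8] [0.1, 0.1]
post [679.4 -86.3 249.6] [0.1, 0.1]
post [677.  -72.4 249.3] [0.1, 0.1]
handle [ 537.  -146.5  202. ] [ 539.3 -148.5  202. ] shaft [ 498.4 -192.9  160. ] [ 495.2 -189.1  160. ]
[ 681.6 -158.3  179.2] [-0.1 -1.   1.5  1.5  1.1  0.1  1.6 -0.4 -1.5  0.2]
```

```bash
python3 - <<'E'
from station import bot
s=bot.get_state();print(s["time"],s["force"],s["eef_pos"]);print(bot.close_job())
E
```

```text
14.05 [ 0.48229642 -0.40703278  0.41139134] [568.68363063 -24.07741742 266.37483087]
the job is handed in; nothing more can be done
None
```

I wound the basin stand's crank about 2.6 turns clockwise, let go of it and handed the job in at 14.05 s. By my last measurements the platform is level with the orange clip to about 1 mm.

- **Height:** After release, two wrist views put the platform's top face at about 179.6 mm and the clip's centre at about 179 mm, both corrected by the known height of the post. The fixed cameras gave about 179.2 mm for the platform and 180 to 180.8 mm for the clip. The crank angle implies about 180 mm. These readings differ by up to about 1.5 mm, so I made no further correction.
- **A mistake when letting go:** I entered a shift from the earlier move in the release command, so the arm carried on about 37 mm while the fingers opened. The handle followed for only about 10 degrees and then slipped free. I took the height readings after this.
- **Final state:** The crank still sits on its square shaft. The arm is well clear, with the wrist force near zero. I planned the moves to stay off the platform and basin and saw no contact. The blue dish's crank and the purple look-alike look unmoved in the pictures.

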